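# Clamp a damper in the cam vice

## Robot

A 6-joint arm with a two-finger parallel gripper is mounted at the origin on the work surface. World frame = base frame: x ahead of the robot, y to its left, z up, the work surface at z = 0. Lengths are in m, angles in rad, forces in N, time in s.
With the tool pointing down it reaches from about 0.3 to 0.775 m from the base axis. Payload 14.6 kg.
Tool frame: the origin (TCP) lies midway between the tips of the shut fingers; the grasp point (between the pads) lies 19 mm behind it; z points along the fingers, y is the line along which they close (so a half turn about z gives the same grasp; the last joint's range is limited). The gripper opens to 94 mm and grips with 3 to 60 N. Pads are 16 mm wide; open, the fingers measure 119 mm over their backs; the gripper's body (75 mm by 177 mm) begins 78 mm behind the grasp point.
Start: joints at [1.25, 0.3, 1.521, -0, 1.321, -0.067], TCP at [0.138, 0.532, 0.205] pointing down, gripper open.
Joint ranges: [-3.03, 3.03], [-0.79, 2.21], [0.23, 2.52], [-1.04, 4.18], [0, 3.07], [-2.55, 2.55]. Speed limits (rad/s): [2.22, 2.22, 2.57, 3.14, 3.14, 3.14].

## Interface

Orientations are given as a unit quaternion [x, y, z, w].
In Python, from cell import * gives the robot as it stands. The module is installed in compiled form; this text tells all that it offers.
- The arm moves only by the shell command python3 -m jog 'ROWS' [FORCE]. ROWS is JSON, a list of rows, each a list of 5 numbers: the gripper's target within -1 to 1 (shut at 1, half-way at 0, fully open at -1), then the shift along the tool's x, y, z in units of 0.025 m (1.0 is 0.025 m), then the turn about the tool's z in units of 4 degrees (1.0 is 4 degrees). In form: [[claw, tx, ty, tz, spin], ...]. A call has 1 to 5 rows; each row shifts and turns the commanded pose from where the row before left it, along the tool's axes as they then stand; what a row does not reach is not made up. A row lasts 1/12 s, in which the tool goes at most 41.7 mm and 7.16 degrees, less where a joint would pass 70% of its speed; a pose out of reach is approached as far as the arm can. A call with a number of a shift or a turn outside -1 to 1 is refused whole. A call with a gripper value outside its range is refused whole. The fingers move at their own pace and stop on an object; FORCE is the grip in N (left out, the last holds). Time passes only in rows, so rows that do not move let the fingers close. It gives the time, the measured TCP pose, the force, the opening and the grip force at its end, in the units of the state.
- get_obs(): the state, without advancing time (a new reading comes with each control period).
- read_camera(name): name is "scene" or "top" or "wrist"; returns the picture (384x512x3 uint8, red, green, blue); there is no depth.
- get_calibration(name): a dict with "fovy" (degrees; the focal length in pixels is half the picture's height over the tangent of half this angle, whatever the lens; pixels are square), "cx", "cy" (the principal point, pixels), "position" and "rotation" of the camera in the world; the wrist camera has in their place "T_tool_cam" (4x4, takes a point from camera to tool coordinates, whose origin is the TCP and whose axes are the flange's). Camera axes: x right, y up, looking along -z (the intrinsics and any distortion apply to the point x, -y, -z); pixel columns grow to the right and rows downward; lengths in m; the calibration is good to about 2 mm. A picture is of the moment at which its call begins: read the wrist's pose just before it. get_calibration takes no time and is no camera call.
- sign_off(): hands the job in; it is judged then, once.
The state is a dict: "time_s": time; "qpos": joint angles; "qvel": joint speeds; "joint_efforts": joint torques, N m; "eef_pos": TCP position; "ee_rot": TCP orientation; "wrist_force": force on the tool from outside, world axes, zero at the start; "wrist_torque": the same for the moment, N m; "finger_gap": finger opening in m; "grasp_force": force on a finger pad.
Only numpy, scipy, OpenCV 4.12 (cv2) and the standard library are available. Lean on these libraries where they do the work, as an engineer would, in place of code of your own. Each camera call takes 0.05 s, during which the arm holds its last target. There are 200 camera calls.

## Task

Take the damper out of the plywood pigeon-hole and lay it in the cam clamp, square head between the two open jaws, tail on the base plate, and let go; it comes out by the head but goes in held by the tube, so put it down in between and take it again. Then turn the crank anticlockwise (seen from above) until the follower's roller rests well within the cam's flat dwell and the jaw stays shut on the head, and let go; do not run on past the dwell, and leave the loose things around alone.

Things in the scene. Friction and masses are not known exactly. Their poses are not given: they have to be found in the camera images.
- damper_head (a point): Centre of the damper's square head, 25 mm above what it lies on; x from head to tail, z up. Damper: rigid, 170 mm, 0.4-0.65 kg: aluminium head block (x -28 to 28, 50 x 50 mm; 9 mm knob on its front), round steel tube 40 mm dia. (x 28 to 130), tail collar 50 mm dia. (x 130 to 142). Starts lying tail-first in the pigeon-hole, only the head sticking out.
- damper_tube (a point): Point on the axis of the damper's tube, 68 mm from the head's centre towards the tail; the centre of mass is about 55 mm from the head's centre. Same axes as damper_head. A good place to carry it by.
- rack_mouth (a point): Middle of the opening of the fixed plywood pigeon-hole, 25 mm above the bench. Hole 64 mm wide, 62 mm high, 125 mm deep to its own +x, floored by the bench; outside 80 mm wide, 70 mm high. The damper comes out along -x and is clear when its head's centre is 150 mm in front of the mouth.
- seat (a point): Between the jaws of the fixed clamp, on its 10 mm thick base plate. Damper lies along x, tail to +x, head centre 25 mm above this. Jaws x -36 to 36 mm, up to 40 mm high; back jaw's face y = -29, sliding jaw's face y = +34 when open: gap centre y = +2.5, too narrow for fingers beside the head. Plate runs to x = 165 and carries the tail. Shut, the head is pushed over to about y = -7.
- cam_axis (a point): Point on the upright camshaft axis, 88 mm above the bench, level with the middle of the crank's grip; at x = 0, y = +136 mm from the seat. Same axes as seat.
- crank_grip (a point): Middle of the crank's upright black grip, which spins freely on its pin: 22 mm diameter, 44 mm tall, from 64 to 108 mm above the bench; 60 mm from the camshaft's axis. The flat crank arm beneath it is 20 mm wide, its top 64 mm above the bench.
- crank (a joint): Crank arm's direction about the seat's z, rad: 0 along its +x (as the tail), growing anticlockwise from above, by the side away from the jaws. Jaw open to about 0.6; then the cam pushes it shut (5 to 10 N at the grip; let go near the end of this it may spring back). Flat dwell 2.6 to 3.68, where it stays put: middle pi, arm along seat -x. Beyond, the jaw loosens again.
- tub: Bystander: white open plastic tub, 100 mm across, 85 mm tall; origin at the centre of its underside.
- spring: Bystander: upright steel coil spring, 62 mm across, 120 mm tall; origin at the centre of its underside.
- screwdriver: Bystander: screwdriver lying on the bench, 160 mm long; origin under its middle.
- spanner: Bystander: open-ended spanner lying on the bench, 190 mm long; origin under its middle.
- jaw_face (a point): Middle of the working face of the sliding jaw, 18 mm above the seat. The jaw is the cam's follower, captive in a guide, with a brass-coloured roller at its far end; only the cam moves it: y = +34 mm from the seat open, +18 mm on the dwell. The opposite (back) jaw is sprung, giving about 3 mm. Same axes as seat.
There are look-alikes about, which are no part of the job. Leave any purple or yellow look-alike of the part that bears damper_head alone.

How it is judged:
By the outcome, as a careful person would: the job done as asked, in the order asked, and still so for the second after the job is handed in, with the robot touching nothing.
It also fails if it takes over 69 s, if anything falls off the work surface, if the arm or the gripper's body presses on something with over 40 N, if the wrist force passes 120 N, or if a joint passes its speed limit or range.

## Working session

There is one attempt and no reset: what is moved stays moved. The work goes in short steps, Python scripts to look and compute and a shell command to move; the robot and the scene stay as the last step left them, time stands still between calls to the robot, and variables do not carry over. Pictures are saved under pics/ and viewed, at most 10 in all, crops included, and the job is handed in when it is done.

```bash
mkdir -p pics
python3 - <<'E'
from cell import *
import cv2,numpy as np
o=get_obs();print({k:np.round(v,3) for k,v in o.items()})
for n in("scene","top","wrist"):
    c=get_calibration(n);print(n,{k:np.round(v,4).tolist() if not isinstance(v,str) else v for k,v in c.items()})
    im=read_camera(n);cv2.imwrite(f"pics/{n}0.png",im[:,:,::-1])
a=cv2.imread("pics/scene0.png");b=cv2.imread("pics/top0.png")
cv2.imwrite("pics/both.png",cv2.resize(np.vstack([a,b]),None,fx=.78,fy=.78))
E
```

```text
{'time_s': np.float64(0.0), 'qpos': array([ 1.25 ,  0.3  ,  1.522, -0.   ,  1.321, -0.067]), 'qvel': array([-0.001, -0.001,  0.002, -0.001, -0.001,  0.002]), 'joint_efforts': array([ 3.0000e-03, -5.3180e+01, -3.5273e+01,  7.1000e-02,  2.4000e-02,
       -0.0000e+00]), 'eef_pos': array([0.138, 0.532, 0.205]), 'ee_rot': array([ 0.127,  0.992, -0.001, -0.   ]), 'wrist_force': array([ 0.596,  0.181, -0.188]), 'wrist_torque': array([ 0.021, -0.   ,  0.046]), 'grasp_force': np.float64(0.0), 'finger_gap': np.float64(0.094)}
scene {'fovy': 44.4841, 'cx': 254.4226, 'cy': 193.8882, 'position': [1.4363, -0.326, 1.0144], 'rotation': [0.3112, 0.2228, 0.5243, 0.7607]}
top {'fovy': 44.9818, 'cx': 264.3356, 'cy': 192.2398, 'position': [0.4576, -0.0454, 1.2444], 'rotation': [0.0326, -0.0298, -0.6969, 0.7158]}
wrist {'fovy': 61.9523, 'cx': 257.6816, 'cy': 193.5566, 'T_tool_cam': [[-0.0005, 0.9697, 0.2442, 0.0703], [1.0, 0.0007, -0.0005, -0.001], [-0.0007, 0.2442, -0.9697, -0.1794], [0.0, 0.0, 0.0, 1.0]]}
```

View pics/top0.png

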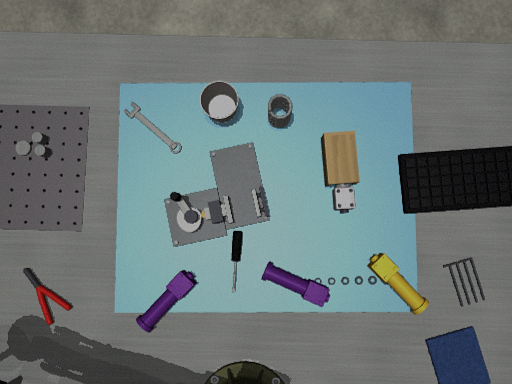

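View pics/scene0.png

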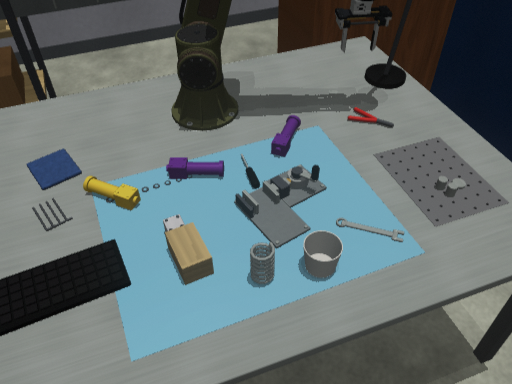

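The top view shows the damper's aluminium head at (344,198) below the plywood box (340,158). The clamp plate is at (240,185), with its jaws near (243,205), the cam at (190,217) and the crank grip at (177,197). The look-alikes are purple at (167,300) and (297,284) and yellow at (398,283). The aluminium one in the pigeon-hole is the one meant, because it alone sits in the plywood. I'll confirm it in an enlarged crop.

```bash
cat > h.py <<'E'
from cell import *
import cv2,numpy as np
from scipy.spatial.transform import Rotation as R
def cam(n):
    c=get_calibration(n)
    f=192/np.tan(np.radians(c['fovy']/2))
    if n=="wrist":
        o=get_obs();T=np.eye(4);T[:3,:3]=R.from_quat(o['ee_rot']).as_matrix();T[:3,3]=o['eef_pos']
        T=T@np.array(c['T_tool_cam']);return f,c['cx'],c['cy'],T[:3,3],T[:3,:3]
    return f,c['cx'],c['cy'],np.array(c['position']),R.from_quat(c['rotation']).as_matrix()
def ray(k,px,z):
    f,cx,cy,p,M=k
    d=M@np.array([(px[0]-cx)/f,-(px[1]-cy)/f,-1]);return p+d*(z-p[2])/d[2]
def proj(k,P):
    f,cx,cy,p,M=k;q=M.T@(np.array(P)-p);return np.array([cx+f*q[0]/-q[2],cy-f*q[1]/-q[2]])
E
python3 - <<'E'
import cv2,numpy as np
b=cv2.imread("pics/top0.png")
def cr(x0,y0,w,h,s): return cv2.resize(b[y0:y0+h,x0:x0+w],None,fx=s,fy=s,interpolation=cv2.INTER_CUBIC)
cv2.imwrite("pics/crop.png",np.hstack([cr(160,135,112,118,5),cr(318,122,48,118,5)]))
E
```

```text
(no output)
```

View pics/crop.png

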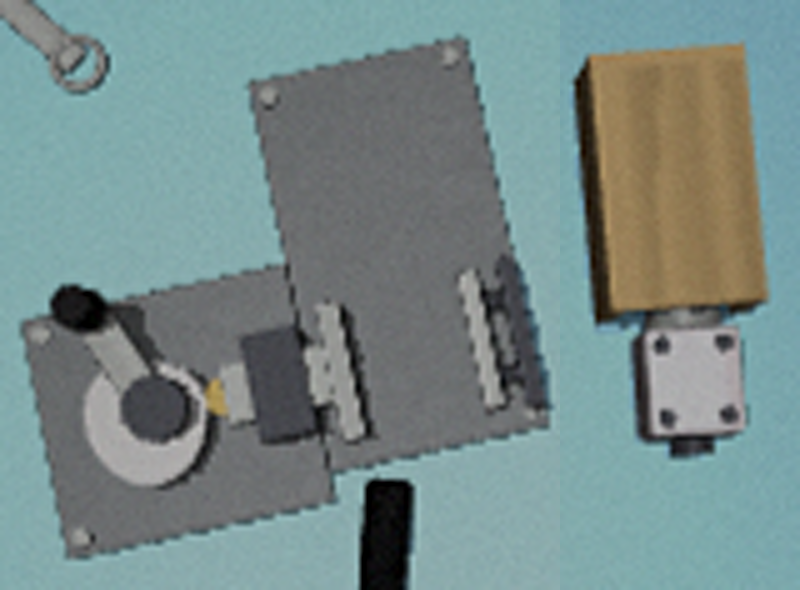

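The crop shows the aluminium head at crop (691,384) in the mouth of the box, so this is the damper. The jaw faces run (335,302)-(368,435) and (460,272)-(490,408), and the crank grip is at (78,307).

Run:
```python
from h import *
np.set_printoptions(precision=4,suppress=True)
k=cam("top")
L=lambda u,v,z:ray(k,(160+u/5,135+v/5),z)[:2]
Q=lambda u,v,z:ray(k,(318+(u-560)/5,122+v/5),z)[:2]
h=[Q(*c,.05) for c in((640,333),(740,328),(745,435),(640,440))]
print("head",np.mean(h,0))
r=[Q(*c,.07) for c in((588,57),(744,45),(766,300),(600,313))]
d=(r[0]+r[1]-r[2]-r[3])/2;print("rack mouth",(r[2]+r[3])/2,"yaw",np.degrees(np.arctan2(d[1],d[0])),np.linalg.norm(d))
p=[L(*c,.01) for c in((250,83),(467,38),(548,428),(335,472))]
e=p[0]-p[3];e2=p[1]-p[2];y=np.arctan2(*(e+e2)[::-1]);print("plate",np.degrees(y),[np.degrees(np.arctan2(q[1],q[0])) for q in(e,e2)],np.linalg.norm(e),np.linalg.norm(p[0]-p[1]))
ex=np.array([np.cos(y),np.sin(y)]);ey=np.array([-ex[1],ex[0]])
s=[L(335,302,.05),L(368,435,.05)];b=[L(460,272,.05),L(490,408,.05)]
sm=np.mean(s,0);bm=np.mean(b,0)
for q in(s,b):
    dd=q[0]-q[1];print("jaw yaw",np.degrees(np.arctan2(dd[1],dd[0])),np.linalg.norm(dd))
gap=(sm-bm)@ey;print("gap",gap)
seat=(sm+bm)/2-ey*.0025;print("seat",seat,"from plate end x:",((p[0]+p[1])/2-seat)@ex)
print("camaxis",seat+.136*ey,"shaft seen z.088",L(158,408,.088))
g=L(78,307,.108);v=g-seat-.136*ey;print("grip",g,"ang",np.arctan2(v@ey,v@ex),np.linalg.norm(v))
```

```text
head [ 0.5517 -0.2459]
rack mouth [ 0.5895 -0.2378] yaw 4.478157972265111 0.13227077436318335
plate 13.766968035701877 [np.float64(14.296995189985445), np.float64(13.237846365759175)] 0.21421369553577482 0.11941703752946861
jaw yaw 15.818708309131663 0.07081766182712608
jaw yaw 14.057588549269324 0.07203253545611434
gap 0.0653291537169236
seat [0.5271 0.0133] from plate end x: 0.16402557126609527
camaxis [0.4947 0.1454] shaft seen z.088 [0.494  0.1402]
grip [0.5419 0.1784] ang 0.36929841738358155 0.0575450849242635
```

```bash
cat > to.py <<'E'
# python3 to.py x y z [yaw_deg of tool -x]: shift in tool units, from the measured pose
import sys
from h import *
o=get_obs();M=R.from_quat(o['ee_rot']).as_matrix();t=[float(a) for a in sys.argv[1:]]
yaw=np.degrees(np.arctan2(-M[1,0],-M[0,0]))
print("t",round(o['time_s'],2),"pos",np.round(o['eef_pos'],4),"yaw",round(yaw,2),"gap",round(float(o['finger_gap']),4),"F",np.round(o['wrist_force'],1),"q6",round(o['qpos'][5],2))
if len(t)>3:
    y=np.radians(t[3]);print("spin",round((yaw-t[3])/4,2))
    X=np.array([-np.cos(y),-np.sin(y),0]);Y=np.array([-np.sin(y),np.cos(y),0]);M=np.c_[X,Y,[0,0,-1]]
print("units",np.round(M.T@(np.array(t[:3])-o['eef_pos'])/.025,2))
E
python3 -m jog '[[-1,0,0,0,-0.95],[-1,0,0,0,-0.95],[-1,0,0,0,-0.95],[-1,0,0,0,-0.95],[-1,0,0,0,-0.95]]' 40
python3 to.py 0.552 -0.246 0.16 4.3; python3 to.py 0.552 -0.246 0.16
```

```text
time_s: 0.57
eef_pos: [0.1381, 0.5323, 0.2052]
ee_rot: [-0.041, 0.999, -0.0, -0.0]
wrist_force: [-0.1, -0.7, 0.4]
finger_gap: 0.0938
grasp_force: 0.0
t 0.57 pos [0.1381 0.5323 0.2052] yaw 4.65 gap 0.0938 F [-0.1 -0.7  0.4] q6 -0.4
spin 0.09
units [-14.18 -32.28   1.81]
t 0.57 pos [0.1381 0.5323 0.2052] yaw 4.65 gap 0.0938 F [-0.1 -0.7  0.4] q6 -0.4
units [-13.98 -32.37   1.82]
```

```bash
python3 -m jog '[[-1,-0.42,-0.98,0,0],[-1,-0.42,-0.98,0,0],[-1,-0.42,-0.98,0,0],[-1,-0.42,-0.98,0,0],[-1,-0.42,-0.98,0,0]]' >/dev/null
python3 -m jog '[[-1,-0.42,-0.98,0,0],[-1,-0.42,-0.98,0,0],[-1,-0.42,-0.98,0,0],[-1,-0.42,-0.98,0,0],[-1,-0.42,-0.98,0,0]]' >/dev/null
python3 -m jog '[[-1,-0.42,-0.98,0,0],[-1,-0.42,-0.98,0,0],[-1,-0.42,-0.98,0,0],[-1,-0.42,-0.98,0,0],[-1,-0.42,-0.98,0,0]]' >/dev/null
python3 -m jog '[[-1,-0.42,-0.98,0,0],[-1,-0.42,-0.98,0,0],[-1,-0.42,-0.98,0,0],[-1,-0.42,-0.98,0,0],[-1,-0.42,-0.98,0,0]]' >/dev/null
python3 -m jog '[[-1,-0.42,-0.98,0,0],[-1,-0.42,-0.98,0,0],[-1,-0.42,-0.98,0,0],[-1,-0.42,-0.98,0,0],[-1,-0.42,-0.98,0,0]]' >/dev/null
python3 -m jog '[[-1,-0.42,-0.98,0,0],[-1,-0.42,-0.98,0,0],[-1,-0.42,-0.98,0,0],[-1,-0.42,-0.98,0,0],[-1,-0.42,-0.98,0,0]]'
python3 to.py 0.552 -0.246 0.16
```

```text
time_s: 3.07
eef_pos: [0.5096, -0.1772, 0.2052]
ee_rot: [-0.039, 0.999, 0.0, -0.0]
wrist_force: [-0.1, 0.3, 0.9]
finger_gap: 0.0938
grasp_force: 0.0
t 3.07 pos [ 0.5096 -0.1772  0.2052] yaw 4.45 gap 0.0938 F [-0.1  0.3  0.9] q6 -2.05
units [-1.48 -2.88  1.81]
```

```bash
python3 -m jog '[[-1,-0.5,-0.96,0.6,0],[-1,-0.49,-0.96,0.6,0],[-1,-0.49,-0.96,0.6,0],[-1,0,0,0,0],[-1,0,0,0,0]]'
python3 - <<'E'
from h import *
k=cam("wrist");im=read_camera("wrist")[:,:,::-1].copy();cv2.imwrite("pics/w1.png",im)
print(proj(k,(.552,-.246,.05)),proj(k,(.5895,-.2378,.07)))
E
python3 to.py 0.552 -0.246 0.013
```

```text
time_s: 3.48
eef_pos: [0.5513, -0.2453, 0.1588]
ee_rot: [-0.038, 0.999, 0.001, -0.001]
wrist_force: [-1.0, -0.0, -1.0]
finger_gap: 0.0938
grasp_force: 0.0
[257.6231037  192.35400168] [263.61512671 238.84391269]
t 3.53 pos [ 0.5515 -0.2447  0.16  ] yaw 4.43 gap 0.0938 F [-0.9  0.7  0.4] q6 -2.13
units [-0.02 -0.06  5.88]
```

View pics/w1.png

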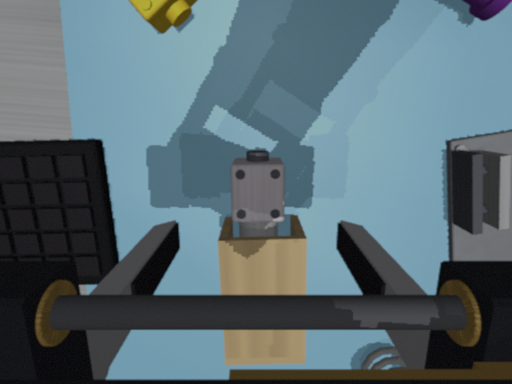

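The wrist view shows the head centred at (258,190), square with the tool and lying between the open fingers. I'll go down.

```bash
python3 -m jog '[[-1,0,0,1,0],[-1,0,0,1,0],[-1,0,0,1,0],[-1,0,0,1,0],[-1,0,0,1,0]]' >/dev/null
python3 -m jog '[[-1,0,-0.05,0.8,0],[1,0,0,0,0],[1,0,0,0,0],[1,0,0,0,0],[1,0,0,0,0]]' 40
python3 -m jog '[[1,0,0,0,0],[1,0,0,0,0],[1,0,0,0,0]]'
python3 to.py 0.41 -0.253 0.015 4.3
```

```text
time_s: 4.37
eef_pos: [0.5528, -0.2462, 0.0176]
ee_rot: [-0.039, 0.999, -0.001, 0.001]
wrist_force: [-0.4, -0.1, -0.2]
finger_gap: 0.071
grasp_force: 0.0
time_s: 4.62
eef_pos: [0.5521, -0.2461, 0.0161]
ee_rot: [-0.039, 0.999, -0.0, 0.0]
wrist_force: [-1.5, 4.3, 3.0]
finger_gap: 0.0507
grasp_force: 2.0
t 4.62 pos [ 0.5521 -0.2461  0.0161] yaw 4.46 gap 0.0507 F [-1.5  4.3  3. ] q6 -2.13
spin 0.04
units [5.69 0.15 0.04]
```

```bash
python3 -m jog '[[1,0,0,0,0],[1,0,0,0,0],[1,0.4,0,0,0],[1,0.4,0,0,0],[1,0.5,0,0,0]]'
python3 -m jog '[[1,0.5,0,0,0],[1,0.6,0,0,0],[1,0.6,0,0,0],[1,0.6,0,0,0],[1,0.6,0,0,0]]'
python3 -m jog '[[1,0.6,0,0,0],[1,0.5,0,0,0],[1,0.3,0,0,0],[1,0,0,0,0],[1,0,0,0,0]]'
python3 to.py 0.41 -0.253 0.015 4.3
```

```text
time_s: 5.03
eef_pos: [0.5202, -0.2487, 0.016]
ee_rot: [-0.039, 0.999, -0.0, 0.001]
wrist_force: [5.8, -0.3, 2.1]
finger_gap: 0.0496
grasp_force: 39.9
time_s: 5.45
eef_pos: [0.4474, -0.2545, 0.016]
ee_rot: [-0.039, 0.999, -0.001, 0.001]
wrist_force: [4.8, 0.3, 2.5]
finger_gap: 0.0498
grasp_force: 39.9
time_s: 5.87
eef_pos: [0.4114, -0.2574, 0.016]
ee_rot: [-0.039, 0.999, -0.0, -0.001]
wrist_force: [-12.0, -1.6, 14.4]
finger_gap: 0.0496
grasp_force: 39.9
t 5.87 pos [ 0.4114 -0.2574  0.016 ] yaw 4.44 gap 0.0496 F [-12.   -1.6  14.4] q6 -2.28
spin 0.04
units [0.04 0.18 0.04]
```

```bash
python3 -m jog '[[1,0,0,0,0],[1,0,0,0,0]]'
python3 - <<'E'
from h import *
im=read_camera("top")[:,:,::-1];im2=read_camera("scene")[:,:,::-1]
cv2.imwrite("pics/t2.png",np.hstack([cv2.resize(im[120:320,280:430],None,fx=2.6,fy=2.6),cv2.resize(im2[120:320,80:230],None,fx=2.6,fy=2.6)]))
E
```

```text
time_s: 6.03
eef_pos: [0.4114, -0.2574, 0.016]
ee_rot: [-0.039, 0.999, -0.0, -0.001]
wrist_force: [-12.1, -1.6, 15.8]
finger_gap: 0.05
grasp_force: 39.9
```

View pics/t2.png

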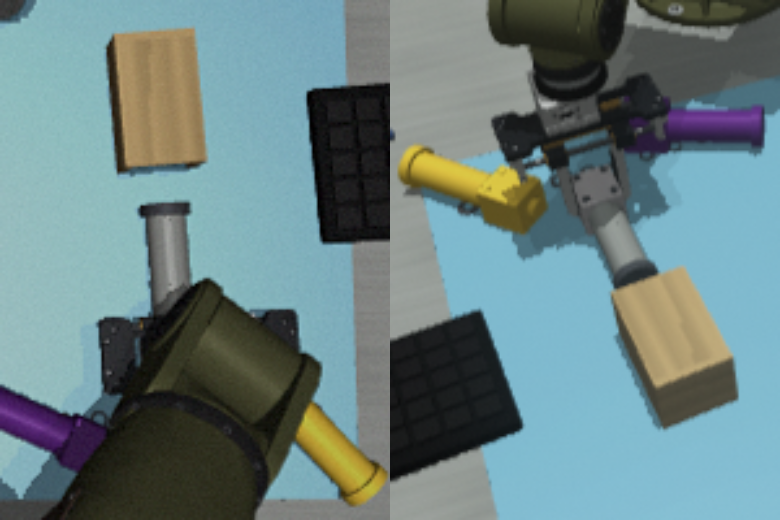

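The damper is fully out, with its tail about 30 mm clear of the box. I'll let go, slide along to the tube and take it again.

```bash
python3 -m jog '[[-1,0,0,0,0],[-1,0,0,0,0],[-1,0,0,0,0],[-1,0,0,0,0],[-1,0,0,0,0]]'
python3 -m jog '[[-1,-0.6,0,0,0],[-1,-0.6,0,0,0],[-1,-0.6,0,0.12,0],[-1,-0.6,0,0.12,0],[-1,0,0,0,0]]'
python3 -m jog '[[1,0,0,0,0],[1,0,0,0,0],[1,0,0,0,0],[1,0,0,0,0],[1,0,0,0,0]]' 55
python3 -m jog '[[1,0,0,0,0],[1,0,0,0,0],[1,0,0,0,0]]'
python3 to.py 0.41 -0.253 0.015 4.3
```

```text
time_s: 6.55
eef_pos: [0.4123, -0.2568, 0.0153]
ee_rot: [-0.039, 0.999, 0.0, -0.0]
wrist_force: [0.3, -0.8, -0.7]
finger_gap: 0.0798
grasp_force: 0.0
time_s: 6.97
eef_pos: [0.4737, -0.252, 0.009]
ee_rot: [-0.039, 0.999, -0.0, 0.0]
wrist_force: [-0.2, 0.2, -0.2]
finger_gap: 0.0938
grasp_force: 0.0
time_s: 7.38
eef_pos: [0.4718, -0.2525, 0.0097]
ee_rot: [-0.039, 0.999, -0.0, 0.0]
wrist_force: [0.2, -0.4, -0.6]
finger_gap: 0.064
grasp_force: 0.0
time_s: 7.63
eef_pos: [0.472, -0.2523, 0.0095]
ee_rot: [-0.039, 0.999, -0.0, 0.0]
wrist_force: [0.2, -0.1, 0.2]
finger_gap: 0.0441
grasp_force: 0.0
t 7.63 pos [ 0.472  -0.2523  0.0095] yaw 4.45 gap 0.0441 F [ 0.2 -0.1  0.2] q6 -2.21
spin 0.04
units [ 2.48  0.16 -0.22]
```

```bash
python3 -m jog '[[1,0,0,0,0],[1,0,0,0,0],[1,0,0,-0.3,0],[1,0,0,-0.5,0],[1,0,0,-0.8,0]]' 55
python3 -m jog '[[1,0,0,-0.9,-0.5],[1,0,0,-0.9,-0.5],[1,0,0,-0.9,-0.5],[1,0,0,-0.9,-0.5],[1,0,0,-0.4,-0.44]]'
python3 -m jog '[[1,0,0,0,0]]'
python3 to.py 0.5847 0.03 0.145 14.2
```

```text
time_s: 8.05
eef_pos: [0.4709, -0.2516, 0.0484]
ee_rot: [-0.039, 0.999, 0.001, -0.002]
wrist_force: [0.2, -0.5, -6.4]
finger_gap: 0.0389
grasp_force: 55.0
time_s: 8.47
eef_pos: [0.4725, -0.2525, 0.1524]
ee_rot: [-0.125, 0.992, -0.001, 0.001]
wrist_force: [1.2, -1.1, -5.0]
finger_gap: 0.0392
grasp_force: 55.0
time_s: 8.55
eef_pos: [0.4727, -0.2526, 0.1519]
ee_rot: [-0.125, 0.992, -0.001, 0.001]
wrist_force: [0.6, -0.8, -6.7]
finger_gap: 0.0391
grasp_force: 55.0
t 8.55 pos [ 0.4727 -0.2526  0.1519] yaw 14.31 gap 0.0391 F [ 0.6 -0.8 -6.7] q6 -2.38
spin 0.03
units [-7.12  9.86  0.28]
```

```bash
python3 -m jog '[[1,-0.3,0.9,0,0],[1,-0.4,0.98,0,0],[1,-0.4,1,0,0],[1,-0.4,1,0,0],[1,-0.4,1,0,0]]' >/dev/null
python3 -m jog '[[1,-0.4,1,0,0],[1,-0.4,1,0,0],[1,-0.4,1,0,0],[1,-0.4,1,0,0],[1,-0.4,0.8,0,0]]' >/dev/null
python3 -m jog '[[1,-0.8,0.18,0,0],[1,-0.9,0,0,0],[1,-0.9,0,0,0],[1,-0.6,0,0,0],[1,0,0,0,0]]'
python3 -m jog '[[1,0,0,0,0],[1,0,0,0,0]]' >/dev/null
python3 to.py 0.5847 0.0304 0.145
python3 - <<'E'
from h import *
np.set_printoptions(precision=1,suppress=True)
k=cam("wrist");im=read_camera("wrist")[:,:,::-1];cv2.imwrite("pics/w3.png",cv2.resize(im,None,fx=1.5,fy=1.5))
s=np.array([.5271,.0133]);a=np.radians(14);ex=np.array([np.cos(a),np.sin(a)]);ey=np.array([-ex[1],ex[0]])
for n,x,y in(("slide-",-.036,.034),("slide+",.036,.034),("back-",-.036,-.029),("back+",.036,-.029)):
    print(n,1.5*proj(k,[*(s+x*ex+y*ey),.05]))
E
```

```text
time_s: 9.8
eef_pos: [0.5847, 0.0309, 0.1476]
ee_rot: [-0.124, 0.992, 0.0, -0.001]
wrist_force: [0.0, 0.1, -5.4]
finger_gap: 0.0385
grasp_force: 55.0
t 9.97 pos [0.5827 0.0302 0.1484] yaw 14.19 gap 0.039 F [-0.3 -0.2 -5.3] q6 -1.83
units [-0.08 -0.01  0.14]
slide- [445.  126.3]
slide+ [441.1 255.6]
back- [330.5 126. ]
back+ [333.7 255.3]
```

View pics/w3.png

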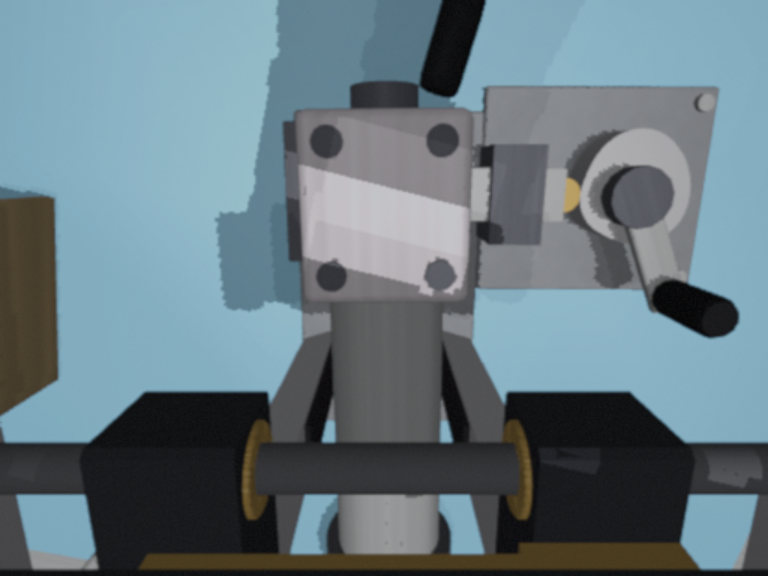

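The head at (384,205) hangs over the jaw gap. The back jaw's edge at x=285-298, rows 122-260, matches the prediction of 126-255. I'll lower it.

```bash
python3 -m jog '[[1,-0.08,0,0.8,0],[1,0,0,0.9,0],[1,0,0,0.9,0],[1,0,0,0.7,0],[1,0,0,0.3,0]]'
python3 -m jog '[[1,0,0,0.3,0],[1,0,0,0.3,0],[1,0,0,0.3,0],[1,0,0,0.3,0],[1,0,0,0,0]]'
python3 to.py 0.5847 0.0304 0.0195
```

```text
time_s: 10.43
eef_pos: [0.5839, 0.0305, 0.057]
ee_rot: [-0.123, 0.992, 0.0, -0.002]
wrist_force: [1.3, 0.1, -6.6]
finger_gap: 0.039
grasp_force: 55.0
time_s: 10.85
eef_pos: [0.585, 0.0307, 0.0282]
ee_rot: [-0.124, 0.992, 0.0, -0.001]
wrist_force: [-1.4, 0.0, -5.9]
finger_gap: 0.0391
grasp_force: 55.0
t 10.85 pos [0.585  0.0307 0.0282] yaw 14.22 gap 0.0391 F [-1.4  0.  -5.9] q6 -1.83
units [ 0.01 -0.01  0.35]
```

```bash
python3 -m jog '[[1,0,0,0.12,0],[1,0,0,0.12,0],[1,0,0,0.06,0],[1,0,0,0,0],[1,0,0,0,0]]'
python3 to.py 0.5847 0.0304 0.0195
```

```text
time_s: 11.27
eef_pos: [0.5856, 0.0308, 0.0221]
ee_rot: [-0.124, 0.992, -0.0, 0.0]
wrist_force: [0.3, 0.0, -5.3]
finger_gap: 0.0392
grasp_force: 55.0
t 11.27 pos [0.5856 0.0308 0.0221] yaw 14.22 gap 0.0392 F [ 0.3  0.  -5.3] q6 -1.83
units [ 0.04 -0.    0.1 ]
```

```bash
python3 -m jog '[[1,0,0,0.06,0],[1,0,0,0.06,0],[1,0,0,0,0],[1,0,0,0,0]]'
python3 -m jog '[[-0.3,0,0,0,0],[-0.3,0,0,0,0],[-0.3,0,0,0,0],[-0.3,0,0,0,0]]'
python3 -m jog '[[-0.4,0,0,-0.5,0],[-0.4,0,0,-1,0],[-0.4,0,0,-1,0],[-0.4,0,0,-1,0],[-0.4,0,0,-1,0]]'
python3 -m jog '[[-1,0,0,-0.8,0],[-1,0,0,0,0],[-1,0,0,0,0]]'
python3 - <<'E'
from h import *
np.set_printoptions(precision=1,suppress=True)
k=cam("wrist");im=read_camera("wrist")[:,:,::-1];cv2.imwrite("pics/w4.png",cv2.resize(im,None,fx=1.5,fy=1.5))
print(1.5*proj(k,[.5271,.0133,.06]),1.5*proj(k,[.4947,.1454,.06]),1.5*proj(k,[.5419,.1784,.108]))
E
```

```text
time_s: 11.6
eef_pos: [0.5858, 0.0308, 0.0195]
ee_rot: [-0.124, 0.992, -0.0, 0.0]
wrist_force: [-2.0, 0.6, 2.3]
finger_gap: 0.0392
grasp_force: 55.0
time_s: 11.93
eef_pos: [0.5857, 0.0307, 0.019]
ee_rot: [-0.124, 0.992, -0.0, 0.0]
wrist_force: [0.3, -0.5, -0.4]
finger_gap: 0.0601
grasp_force: 0.0
time_s: 12.35
eef_pos: [0.5855, 0.0308, 0.1337]
ee_rot: [-0.124, 0.992, -0.0, 0.0]
wrist_force: [0.5, 0.0, -0.3]
finger_gap: 0.0656
grasp_force: 0.0
time_s: 12.6
eef_pos: [0.5859, 0.0308, 0.1529]
ee_rot: [-0.124, 0.992, -0.0, 0.001]
wrist_force: [-1.2, -0.1, -0.5]
finger_gap: 0.0822
grasp_force: 0.0
[383.7 186.5] [628.6 188.3] [705.1 305.5]
```

View pics/w4.png

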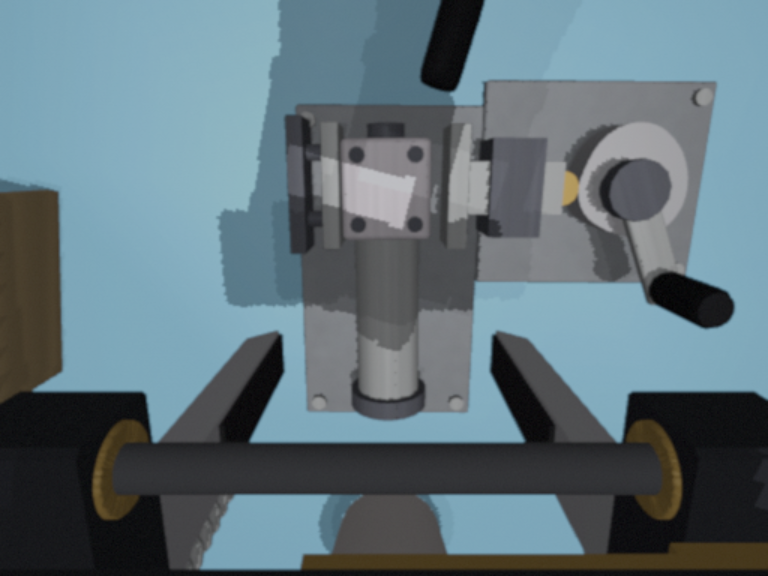

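The damper lies in the clamp with its head at (386,188) between the open jaws and its tail on the plate. The grip's top is at (716,308) and the camshaft at (638,189).

```bash
python3 - <<'E'
from h import *
k=cam("wrist");g=ray(k,(716/1.5,308/1.5),.108);g2=ray(cam("top"),(160+68/5,135+304/5),.108);print(g,g2)
a=np.radians(14);ex=np.array([np.cos(a),np.sin(a)]);ey=np.array([-ex[1],ex[0]]);C=np.array([.5271,.0133])+.136*ey
for q in(g,g2,(g+g2)/2):
    v=q[:2]-C;print(np.arctan2(v@ey,v@ex),np.linalg.norm(v))
print(C)
E
python3 -m jog '[[-1,0,0,0,1],[-1,0,0,0,1],[-1,0,0,0,1],[-1,0,0,0,1],[-1,0,0,0,1]]' >/dev/null
python3 -m jog '[[-1,0,0,0,1],[-1,0,0,0,1],[-1,0,0,0,1],[-1,0,0,0,1],[-1,0,0,0,1]]' >/dev/null
python3 -m jog '[[-1,0,0,0,1],[-1,0,0,0,0.3],[-1,0,0,0,0]]'
python3 to.py 0.5425 0.182 0.153
```

```text
[0.54098905 0.18306406 0.108     ] [0.54327559 0.18336088 0.108     ]
0.43521734544527946 0.0601537550312628
0.41580382490402584 0.06213058284431559
0.42535366241141404 0.06113928926906604
[0.49419862 0.14526022]
time_s: 13.73
eef_pos: [0.5851, 0.0308, 0.1505]
ee_rot: [0.267, 0.964, -0.0, -0.001]
wrist_force: [-0.8, -0.2, 0.8]
finger_gap: 0.094
grasp_force: 0.0
t 13.73 pos [0.5851 0.0308 0.1505] yaw -30.97 gap 0.094 F [-0.8 -0.2  0.8] q6 -1.04
units [ 4.58  4.31 -0.1 ]
```

```bash
python3 -m jog '[[-1,0.92,0.87,0,0],[-1,0.92,0.87,0,0],[-1,0.92,0.87,0,0],[-1,0.92,0.87,0,0],[-1,0.92,0.87,0,0]]' >/dev/null
python3 -m jog '[[-1,0,0,0,0],[-1,0,0,0,0]]' >/dev/null
python3 to.py 0.542 0.183 0.075
python3 - <<'E'
from h import *
k=cam("wrist");im=read_camera("wrist")[:,:,::-1];cv2.imwrite("pics/w5.png",im)
print(proj(k,[.542,.183,.108]))
E
```

```text
t 14.32 pos [0.5424 0.1843 0.151 ] yaw -30.73 gap 0.0939 F [-0.   0.2 -0.8] q6 -0.77
units [-0.02 -0.05  3.04]
[256.92277064 212.76195436]
```

View pics/w5.png

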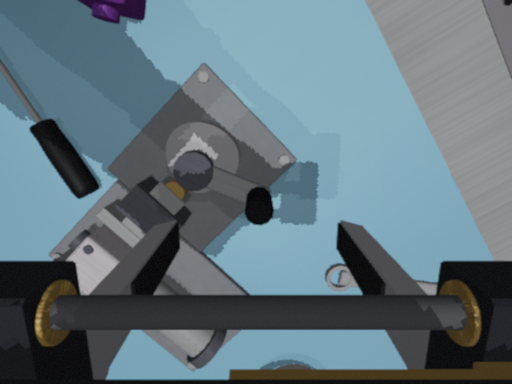

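The grip's top, about (259,208), is centred between the open fingers. I'll go down and take it.

```bash
python3 -m jog '[[-1,0,-0.05,0.8,0],[-1,0,0,0.9,0],[-1,0,0,0.9,0],[-1,0,0,0.44,0],[1,0,0,0,0]]' 30
python3 -m jog '[[1,0,0,0,0],[1,0,0,0,0],[1,0,0,0,0],[1,0,0,0,0],[1,0,0,0,0]]' >/dev/null
python3 -m jog '[[1,0,0,0,0],[1,0,0,0,0],[1,0,0,0,0],[1,0,0,0,0],[1,0,0,0,0]]'
python3 - <<'E'
from h import *
o=get_obs();p=o['eef_pos'];M=R.from_quat(o['ee_rot']).as_matrix()
a=np.radians(14);ex=np.array([np.cos(a),np.sin(a),0]);ey=np.array([-ex[1],ex[0],0]);C=np.array([.49420,.14526,p[2]])
v=p-C;t0=np.arctan2(v@ey,v@ex);r=np.linalg.norm(v);print(p,t0,r)
prev=p
for t in np.arange(np.floor(t0*5+1)/5,3.25,.2):
    rr=.06+(r-.06)*max(0,1-(t-t0)/.4)
    q=C+rr*(np.cos(t)*ex+np.sin(t)*ey);print(round(t,2),np.round(M.T@(q-prev)/.025,2)[:2],np.round(q[:2],4));prev=q
E
```

```text
time_s: 14.78
eef_pos: [0.5414, 0.1808, 0.073]
ee_rot: [0.267, 0.964, -0.001, -0.002]
wrist_force: [-0.0, 0.5, -1.4]
finger_gap: 0.0902
grasp_force: 0.0
time_s: 15.62
eef_pos: [0.5425, 0.1823, 0.0755]
ee_rot: [0.267, 0.964, 0.0, 0.0]
wrist_force: [3.1, 4.7, -3.9]
finger_gap: 0.0242
grasp_force: 2.7
[0.54248634 0.18234117 0.07553009] 0.41054013551071117 0.06088172446325793
0.6 [0.45 0.11] [0.5344 0.1905]
0.8 [0.48 0.02] [0.5244 0.1972]
1.0 [ 0.48 -0.06] [0.5134 0.2021]
1.2 [ 0.46 -0.15] [0.5018 0.2048]
1.4 [ 0.42 -0.24] [0.4898 0.2051]
1.6 [ 0.36 -0.31] [0.478 0.203]
1.8 [ 0.29 -0.38] [0.4668 0.1987]
2.0 [ 0.21 -0.43] [0.4568 0.1922]
2.2 [ 0.12 -0.46] [0.4482 0.1838]
2.4 [ 0.03 -0.48] [0.4415 0.1739]
2.6 [-0.07 -0.47] [0.4368 0.1628]
2.8 [-0.16 -0.45] [0.4345 0.1511]
3.0 [-0.25 -0.41] [0.4345 0.1391]
3.2 [-0.32 -0.35] [0.4369 0.1274]
```

```bash
python3 -m jog '[[1,0,0,0,0],[1,0.22,0.06,0,0],[1,0.23,0.05,0,0],[1,0.24,0.01,0,0],[1,0.24,0.01,0,0]]' 35
python3 -m jog '[[1,0.24,-0.03,0,0],[1,0.24,-0.03,0,0],[1,0.23,-0.07,0,0],[1,0.23,-0.08,0,0],[1,0,0,0,0]]'
python3 to.py .5018 .2048 .0755
```

```text
time_s: 16.03
eef_pos: [0.526, 0.1994, 0.0757]
ee_rot: [0.267, 0.964, 0.003, 0.002]
wrist_force: [17.8, 22.2, -14.2]
finger_gap: 0.0214
grasp_force: 35.0
time_s: 16.45
eef_pos: [0.5011, 0.209, 0.0757]
ee_rot: [0.267, 0.964, 0.004, 0.0]
wrist_force: [4.6, 36.7, -11.3]
finger_gap: 0.0215
grasp_force: 35.0
t 16.45 pos [0.5011 0.209  0.0757] yaw -30.93 gap 0.0215 F [  4.6  36.7 -11.3] q6 -0.71
units [-0.11 -0.13  0.01]
```

The fingers ride 4 mm outside my circle, so the measured arc puts the axis at about (0.4925, 0.1496). I'll recompute the rest from that.

```bash
cat > arc.py <<'E'
import sys
from h import *
cx,cy,px,py,t0,t1,st=map(float,sys.argv[1:])
M=R.from_quat(get_obs()['ee_rot']).as_matrix();a=np.radians(14);prev=np.array([px,py,0])
for t in np.arange(t0,t1+.01,st):
    q=np.array([cx+.06*np.cos(t+a),cy+.06*np.sin(t+a),0]);print(round(t,2),np.round(M.T@(q-prev)/.025,2)[:2],np.round(q[:2],4));prev=q
E
python3 arc.py .4925 .1496 .5018 .2048 1.25 3.2 .15
```

```text
1.25 [0.26 0.06] [0.4971 0.2094]
1.4 [ 0.31 -0.18] [0.4881 0.2094]
1.55 [ 0.28 -0.23] [0.4792 0.2081]
1.7 [ 0.24 -0.27] [0.4706 0.2055]
1.85 [ 0.2 -0.3] [0.4625 0.2016]
2.0 [ 0.15 -0.33] [0.4551 0.1965]
2.15 [ 0.1  -0.35] [0.4485 0.1904]
2.3 [ 0.05 -0.36] [0.4429 0.1833]
2.45 [-0.01 -0.36] [0.4384 0.1755]
2.6 [-0.06 -0.35] [0.4351 0.1672]
2.75 [-0.11 -0.34] [0.4331 0.1584]
2.9 [-0.16 -0.32] [0.4325 0.1494]
3.05 [-0.21 -0.29] [0.4332 0.1405]
3.2 [-0.25 -0.26] [0.4352 0.1317]
```

```bash
python3 -m jog '[[1,0.26,0.06,0,0],[1,0.31,-0.18,0,0],[1,0.28,-0.23,0,0],[1,0.24,-0.27,0,0],[1,0,0,0,0]]'
python3 to.py .4706 .2055 .0755
```

```text
time_s: 16.87
eef_pos: [0.4683, 0.2054, 0.0755]
ee_rot: [0.267, 0.964, 0.0, -0.001]
wrist_force: [-4.0, 7.3, -2.3]
finger_gap: 0.0211
grasp_force: 35.0
t 16.87 pos [0.4683 0.2054 0.0755] yaw -30.97 gap 0.0211 F [-4.   7.3 -2.3] q6 -0.69
units [-0.08  0.05  0.  ]
```

Forces are low again, so I'll carry on.

```bash
python3 -m jog '[[1,0.2,-0.3,0,0],[1,0.15,-0.33,0,0],[1,0.1,-0.35,0,0],[1,0.05,-0.36,0,0]]'
python3 to.py .4429 .1833 .0755
python3 -m jog '[[1,-0.01,-0.36,0,0],[1,-0.06,-0.35,0,0],[1,-0.11,-0.34,0,0],[1,0,0,0,0]]'
python3 to.py .4331 .1584 .0755
```

```text
time_s: 17.2
eef_pos: [0.4415, 0.183, 0.0755]
ee_rot: [0.267, 0.964, 0.0, 0.0]
wrist_force: [4.2, 1.7, -3.5]
finger_gap: 0.0212
grasp_force: 35.0
t 17.2 pos [0.4415 0.183  0.0755] yaw -30.97 gap 0.0212 F [ 4.2  1.7 -3.5] q6 -0.71
units [-0.04  0.04 -0.  ]
time_s: 17.53
eef_pos: [0.4323, 0.1568, 0.0755]
ee_rot: [0.267, 0.964, -0.0, 0.001]
wrist_force: [3.8, -2.9, -3.9]
finger_gap: 0.0212
grasp_force: 35.0
t 17.53 pos [0.4323 0.1568 0.0755] yaw -31.01 gap 0.0212 F [ 3.8 -2.9 -3.9] q6 -0.76
units [0.   0.07 0.  ]
```

```bash
python3 -m jog '[[1,-0.16,-0.32,0,0],[1,-0.21,-0.29,0,0],[1,-0.14,-0.16,0,0],[1,0,0,0,0],[1,0,0,0,0]]'
python3 - <<'E'
from h import *
p=get_obs()['eef_pos']-np.array([.4925,.1496,0]);print(np.arctan2(p[1],p[0])%(2*np.pi)-np.radians(14),np.hypot(p[0],p[1]))
E
python3 -m jog '[[-0.3,0,0,0,0],[-0.3,0,0,0,0],[-0.3,0,0,0,0],[-0.3,0,0,0,0],[-0.3,0,0,0,0]]'
python3 -m jog '[[-0.3,0,0,-0.6,0],[-0.3,0,0,-1,0],[-0.3,0,0,-1,0],[-0.3,0,0,-1,0],[-0.3,0,0,-1,0]]'
python3 -m jog '[[-0.3,1,0,-0.5,0],[-0.3,1,0,0,0],[-0.3,1,0,0,0],[-0.3,1,0,0,0],[-0.3,1,0,0,0]]'
python3 -m jog '[[-0.3,1,0,0,0],[-0.3,1,0,0,0],[-0.3,1,0,0,0],[-0.3,1,0,0,0],[-0.3,0,0,0,0]]'
python3 - <<'E'
from h import *
im=read_camera("top")[:,:,::-1];im2=read_camera("scene")[:,:,::-1]
cv2.imwrite("pics/t6.png",np.hstack([cv2.resize(im[120:260,150:290],(560,560),interpolation=cv2.INTER_CUBIC),cv2.resize(im2[100:300,200:260],(168,560))]))
E
```

```text
time_s: 17.95
eef_pos: [0.434, 0.1345, 0.0755]
ee_rot: [0.267, 0.964, 0.0, 0.001]
wrist_force: [8.5, 0.1, -6.8]
finger_gap: 0.0211
grasp_force: 35.0
3.149651731084111 0.06037468642622948
time_s: 18.37
eef_pos: [0.4331, 0.135, 0.0755]
ee_rot: [0.267, 0.964, -0.0, -0.0]
wrist_force: [-0.1, -0.5, 0.7]
finger_gap: 0.0513
grasp_force: 0.0
time_s: 18.78
eef_pos: [0.4329, 0.135, 0.1917]
ee_rot: [0.267, 0.964, -0.0, -0.0]
wrist_force: [0.1, -0.3, -0.4]
finger_gap: 0.061
grasp_force: 0.0
time_s: 19.2
eef_pos: [0.3249, 0.1997, 0.203]
ee_rot: [0.267, 0.964, 0.0, 0.0]
wrist_force: [0.1, 0.8, -0.0]
finger_gap: 0.0609
grasp_force: 0.0
time_s: 19.62
eef_pos: [0.2379, 0.2519, 0.203]
ee_rot: [0.266, 0.964, 0.0, -0.0]
wrist_force: [-0.4, -1.3, -0.4]
finger_gap: 0.0612
grasp_force: 0.0
```

View pics/t6.png

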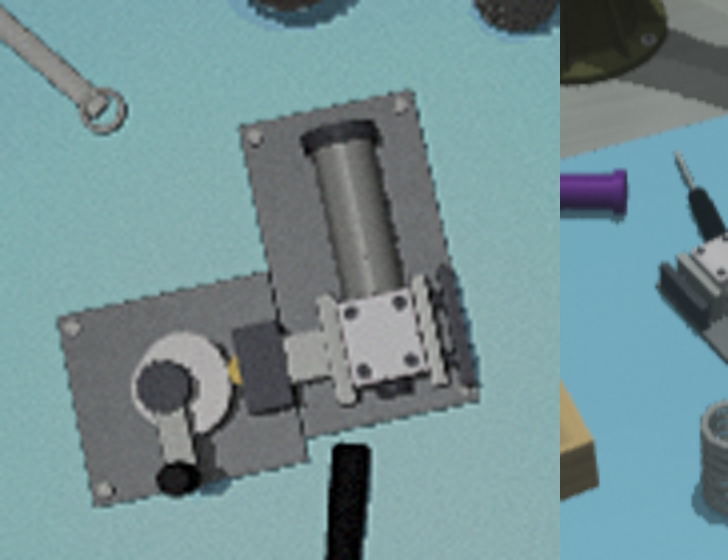

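The jaw is shut on the head at (385,340). The crank arm points along seat -x, with its grip at (178,478), so the roller is mid-dwell. The robot is clear.

```bash
python3 -c "
from cell import *
print(sign_off())"
```

```text
the job is handed in; nothing more can be done
None
```

The damper is seated in the clamp with the jaw shut on its head, the crank is at about 3.15 rad (mid-dwell), the arm is clear, and I handed the job in at about 20 s.

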